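# Offer up the transformer carrier onto its two posts

### The arm

A 6-joint arm with a two-finger parallel gripper is mounted at the origin on a cart in front of the work surface, level with it; the furniture and walls round the work are solid. World frame = base frame: x ahead of the robot, y to its left, z up, the work surface at z = 0. Lengths are in m, angles in rad, forces in N, time in s.
With the tool pointing down it reaches from about 0.325 to 0.9 m from the base axis. Payload 6.1 kg.
Tool frame: the origin (TCP) lies between the finger pads; the fingertips stand 25 mm ahead of it and the grasp point (between the pads) lies 6 mm ahead of it; z points along the fingers, y is the line along which they close (so a half turn about z gives the same grasp; the last joint's range is limited). The gripper opens to 87 mm and grips with 3 to 60 N. Pads are 19 mm wide; open, the fingers measure 117 mm over their backs; the gripper's body (75 mm by 190 mm) begins 51 mm behind the grasp point.
Start: joints at [1.035, 0.22, 1.526, -0, 1.395, -0.126], TCP at [0.249, 0.573, 0.248] pointing down, gripper open.
Joint ranges: [-2.98, 2.98], [-0.91, 2.08], [0.09, 2.57], [-1.24, 4.39], [0.2, 2.65], [-2.68, 2.68]. Speed limits (rad/s): [2.57, 2.57, 3.01, 3.14, 3.14, 3.14].

### API

Orientations are given as a unit quaternion [x, y, z, w].
In Python, from plant import manip gives the robot as it stands. The module is installed in compiled form; this text tells all that it offers.
- The arm moves only by the tool move_arm, never from a script. Its argument "rows" is a list of rows, each an object of numbers: "claw": the opening, from 0 (shut) to 1 (fully open); "tx", "ty", "tz": the shift along the tool's x, y, z normalised to -1 to 1, where 1 is 500 mm; "roll": the turn about the tool's z normalised to -1 to 1, where 1 is 45 degrees. In form: [{"claw": .., "tx": .., "ty": .., "tz": .., "roll": ..}, ...]. A call has 1 to 20 rows; each row is the pose to reach, as a shift and turn from the pose commanded when the call began, along the tool's axes at that moment; what a row does not reach only later rows make up. A row lasts 1/8 s, in which the tool goes at most 62.5 mm and 10.7 degrees, less where a joint would pass 70% of its speed; a pose out of reach is approached as far as the arm can. A call with a number of a shift or a turn outside -1 to 1 is refused whole. A call with a gripper value outside its range is refused whole. The fingers move at their own pace and stop on an object; "newtons" is the grip in N (left out, the last holds). Time passes only in rows, so rows that repeat a pose let the fingers close. It gives the time, the measured TCP pose, the force, the opening and the grip force at its end, in the units of the state.
- manip.read_state(): the state, without advancing time (a new reading comes with each control period).
- manip.camera(name): name is "side" or "top" or "wrist"; returns (picture, depth): 400x640x3 uint8, red, green, blue; 400x640 float32, m along the optical axis (not along the pixel's ray), 0 where there is no reading.
- manip.camera_params(name): a dict with "vfov" (degrees; the focal length in pixels is half the picture's height over the tangent of half this angle, whatever the lens; pixels are square), "cx", "cy" (the principal point, pixels), "xyz" and "attitude" of the camera in the world. Camera axes: x right, y down, z forward; pixel columns grow to the right and rows downward; lengths in m; the calibration is good to about 2 mm. A picture is of the moment at which its call begins: read the wrist's pose just before it. camera_params takes no time and is no camera call; for the wrist camera it gives the pose at the moment of the call.
- manip.finish_job(): hands the job in; it is judged then, once.
The state is a dict: "time_s": time; "q": joint angles; "qd": joint speeds; "tau": joint torques, N m; "position": TCP position; "eef_rot": TCP orientation; "force": force on the tool from outside, world axes, zero at the start; "ft_torque": the same for the moment, N m; "grip_width": finger opening in m; "finger_force": force on a finger pad.
Only numpy, scipy, OpenCV 4.12 (cv2) and the standard library are available. Lean on these libraries where they do the work, as an engineer would, in place of code of your own. Each camera call takes 0.05 s, during which the arm holds its last target. There are 200 camera calls.

### The job

Fit the spacers on the grey amplifier base: slip the wide brass sleeve over the thick post and the narrow black sleeve over the thin post, each fully down on the base. Then lift the blue transformer carrier at its balance point (nearer the copper transformer than the middle), lower its two holes onto the posts, transformer end over the thick post, and finish while holding it there: level, both posts poking through, hanging free about a centimetre above the sleeves, so that a colleague can wire the board underneath. Do not let go of it, and leave the tools and other things on the bench where they lie.

Things in the scene. Friction and masses are not known exactly. Their poses are not given: they have to be found in the camera images.
- post_thick (a point): centre of the tip of the thick steel post (16 mm diameter, top 9 mm tapering to 8 mm) of the grey base; tip 66 mm above the bench, 56 mm above the base's top. Axes of the base: z up, y along the line of the posts, from the thin post to the thick one
- post_thin (a point): centre of the tip of the thin steel post (8 mm diameter, top 7 mm tapering to 3 mm), 180 mm from the thick one in -y of the base; same height and axes
- sleeve_wide_mid (a point): centre (half-way up) of the wide brass sleeve: an upright open tube standing on the bench, 32 mm outer diameter, 20 mm bore, 28 mm high, about 100 g. Fits the thick post; fully down its centre is 14 mm above the top of the base, 42 mm below the post's tip
- sleeve_narrow_mid (a point): centre (half-way up) of the narrow black plastic sleeve: an upright open tube standing on the bench, 22 mm outer diameter, 12 mm bore, 28 mm high, about 25 g. Fits only the thin post; fully down its centre is 42 mm below the post's tip
- carrier_balance (a point): balance point of the transformer carrier, inside its blue rib, 28 mm above its underside. Rib: 10 mm thick (x), top 41 mm above the underside, gripped across its thickness from above. y points along the rib to the heavy transformer, z up. From here the rib runs 72 mm in -y and 16 mm in +y; transformer begins 24 mm in +y; wide hole's axis 54 mm in +y, narrow hole's 126 mm in -y
- hole_wide (a point): centre of the wide hole (22 mm diameter, through the plate and on through the transformer's 27 mm centre) at the underside of the carrier; goes over the thick post. Axes as the carrier's
- hole_narrow (a point): centre of the narrow hole (14 mm diameter) at the underside of the carrier, 180 mm from the wide one; goes over the thin post only. Axes as the carrier's
- carrier: the transformer carrier, about 0.55 kg, lying flat on the bench; origin at its underside midway between its holes, axes as at its balance point. Blue-painted plate 44 x 234 x 5 mm (x, y, z) with a rib standing on it, a copper-wound ring transformer (60 mm diameter, top 37 mm above the underside) round the wide hole at its +y end, a grey relay (as tall) beyond the rib's other end
- chassis: the grey amplifier base, fixed to the bench: a plate 120 x 250 mm (x, y), its top 10 mm above the bench; origin on the bench, under the point midway between the posts; same axes. Between the posts a small circuit board and a black connector are fixed on it, up to 23 mm above its top, within 50 mm of its middle
- sleeve_wide: the wide brass sleeve; origin at the centre of its underside
- sleeve_narrow: the narrow black sleeve; origin at the centre of its underside
- screwdriver: black screwdriver, 199 mm long, lying on the bench; leave alone
- loupe: black eyepiece, 41 mm wide, 30 mm high, standing on the bench; leave alone
- pliers: pliers with red handles, 220 mm long, lying on the bench; leave alone
- side_cutters: small side cutters with blue handles, 126 mm long, lying on the bench; leave alone
- solder_spool: reel of solder wire, 56 mm wide, 38 mm high; leave alone
- tape_roll: roll of black tape, 62 mm wide, 19 mm high; leave alone

How it is judged:
By the outcome, as a careful person would: the job done as asked, in the order asked, and still so for the second after the job is handed in, while the arm keeps its last pose, push and grip.
It also fails if it takes over 72 s, if anything falls off the work surface, if the arm or the gripper's body presses on something with over 40 N, if the wrist force passes 120 N, or if a joint passes its speed limit or range.

## Working session

There is one attempt and no reset: what is moved stays moved. The work goes in short steps, Python scripts to look and compute and a tool call to move; the robot and the scene stay as the last step left them, time stands still between calls to the robot, and variables do not carry over. Pictures are saved under pics/ and viewed, at most 10 in all, crops included, and the job is handed in when it is done.

Besides the shell and the picture viewer there is one more tool, called after ">>>" by a JSON object that holds its "fn" and its "kwargs", one argument or row to a line. move_arm: Moves the arm, as the interface text tells. Its arguments: {"type":"object","properties":{"rows":{"type":"array","items":{"type":"object","properties":{"claw":{"type":"number"},"tx":{"type":"number"},"ty":{"type":"number"},"tz":{"type":"number"},"roll":{"type":"number"}}}},"newtons":{"type":"number"}},"required":["rows"]}

```bash
mkdir -p pics; cat > h.py <<'E'
import numpy as np, cv2
from plant import manip
from scipy.spatial.transform import Rotation as R
def cam(n):
    p=manip.camera_params(n); im,d=manip.camera(n); return p,im,d
def cloud(p,d):
    f=200/np.tan(np.radians(p['vfov'])/2)
    v,u=np.mgrid[:400,:640]
    c=np.stack([(u-p['cx'])/f*d,(v-p['cy'])/f*d,d],-1)
    return c@R.from_quat(p['attitude']).as_matrix().T+np.array(p['xyz'])
def ray(p,u,v,z):
    f=200/np.tan(np.radians(p['vfov'])/2)
    r=R.from_quat(p['attitude']).as_matrix()@np.array([(u-p['cx'])/f,(v-p['cy'])/f,1])
    o=np.array(p['xyz']); return o+r*(z-o[2])/r[2]
E
python3 - <<'E'
from h import *
s=manip.read_state(); print(s)
for n in['top','side']:
    p,im,d=cam(n); print(n,p); cv2.imwrite(f'pics/{n}0.png',im[...,::-1]); np.savez(f'{n}0.npz',im=im,d=d)
E
```

```text
{'time_s': 0.0, 'q': array([ 1.03488713e+00,  2.21228975e-01,  1.52762457e+00, -7.28964223e-07,
        1.39467280e+00, -1.26088191e-01]), 'qd': array([-0.00175589,  0.00078661, -0.00075297, -0.0015465 , -0.00142558,
        0.00083905]), 'tau': array([ 4.90697075e-04, -4.94598019e+01, -3.87390912e+01,  7.01702130e-02,
        5.70356171e-02, -1.54403879e-04]), 'position': array([0.24873125, 0.5727515 , 0.24642831]), 'eef_rot': array([ 2.03479380e-01,  9.79078754e-01, -9.14477431e-04, -3.13872670e-04]), 'force': array([-0.65396318, -0.3509335 , -0.50314839]), 'ft_torque': array([-0.01852116,  0.02037161, -0.03116468]), 'finger_force': 0.0, 'grip_width': 0.08676364115477658}
top {'vfov': 55.57806179876459, 'cx': 309.3930513252948, 'cy': 199.02665346096498, 'xyz': array([ 0.33246989, -0.07842195,  1.26763623]), 'attitude': array([ 0.70478419, -0.70441788,  0.06109063, -0.05781548])}
side {'vfov': 47.556295582334144, 'cx': 322.1869786960514, 'cy': 201.02663478699213, 'xyz': array([-0.45606689,  0.26596203,  1.1353762 ]), 'attitude': array([-0.53961344,  0.74858268, -0.31562295,  0.2209603 ])}
```

View pics/top0.png

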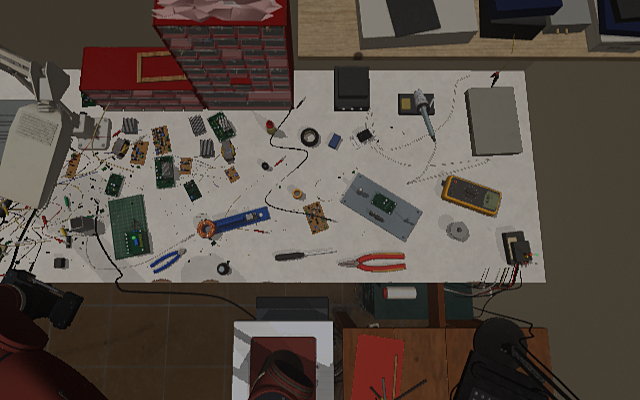

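View pics/side0.png

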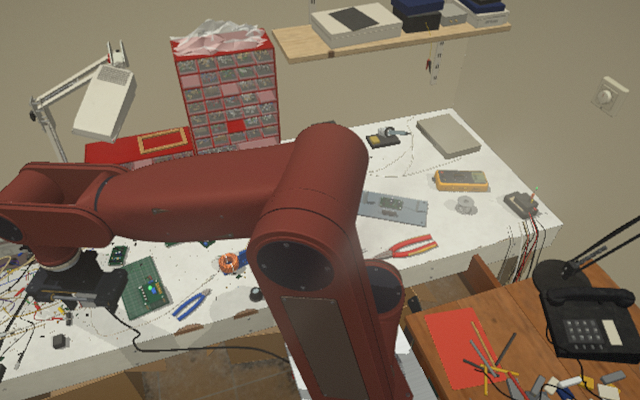

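Top view: carrier from (205,230) to (268,213), chassis near (380,205), brass sleeve probably at (298,193), black sleeve candidate at (265,166), loupe at (223,267), tape at (310,137). In the side view the arm hides the middle of the bench. I'll zoom in on the top view.

```bash
python3 - <<'E'
from h import *
z=np.load('top0.npz'); im=z['im'];d=z['d']; p=manip.camera_params('top')
c=im[150:250,190:430]; cv2.imwrite('pics/top0c.png',cv2.resize(c,None,fx=3.33,fy=3.33,interpolation=cv2.INTER_CUBIC)[...,::-1])
P=cloud(p,d)
for u,v in[(298,193),(265,166),(223,267),(310,137),(205,230),(250,219),(380,205),(330,220)]: print(u,v,P[v,u].round(4),ray(p,u,v,.02).round(4))
# heights in regions
Z=P[...,2]
for nm,(u0,u1,v0,v1) in dict(brass=(285,312,180,206),blk=(255,276,158,175)).items():
    m=np.zeros(Z.shape,bool); m[v0:v1,u0:u1]=1; m&=(Z>.018)&(Z<.08)&(d>0)
    if m.any(): print(nm,m.sum(),P[m].mean(0),np.median(P[m],0),P[m].min(0),P[m].max(0), im[m].mean(0))
    print((Z[v0:v1:2,u0:u1:2]*1000).round().astype(int))
E
```

```text
298 193 [ 0.5696 -0.0455 -0.0049] [ 0.5649 -0.0461  0.02  ]
265 166 [0.6619 0.0679 0.0038] [0.6577 0.066  0.02  ]
223 267 [0.3214 0.1946 0.0221] [0.3214 0.1951 0.02  ]
310 137 [ 0.7658 -0.0864  0.004 ] [ 0.7603 -0.0863  0.02  ]
205 230 [ 0.4428  0.2643 -0.0008] [0.441  0.2587 0.02  ]
250 219 [0.4771 0.1115 0.023 ] [0.4774 0.1119 0.02  ]
380 205 [ 0.5245 -0.3192  0.0202] [ 0.5246 -0.3192  0.02  ]
330 220 [ 0.4735 -0.1519  0.0267] [ 0.4743 -0.1523  0.02  ]
brass 46 [ 0.56191639 -0.04284322  0.02716309] [ 0.56185438 -0.04289928  0.02763302] [ 0.54740069 -0.05636202  0.01840036] [ 0.57691408 -0.02958187  0.03324265] [120.45652174  82.67391304  36.39130435]
[[   1   -3    0    1    4    2   -3    4   -6    0    2    1    2   -2]
 [  -3   -2    3   -3    3    3   -1   -2    1   -8   -2   -4    3    6]
 [  -1   -2   -2   -2    6    2    0   -2   -1    3    2   -1   -1    1]
 [   0   -2   -1    0   -1    9   -1   -3   -1    0   -1    4    1    1]
 [  -2    0    1    0    2   -2   -2    0   -3    3    2    4    3   -3]
 [  -2   -4    2    0   -1   26   25   26    1    0    1   -2   -1    1]
 
[... 518 characters left out ...]
[0.65711671 0.06630972 0.02743619] [0.65634156 0.06584005 0.02771911] [0.64768113 0.05802999 0.01989561] [0.66693556 0.07535088 0.03206206] [19.57692308 18.34615385 17.96153846]
[[   0    3   -5   -1   -3   -2   -2    0   -4    1    2]
 [  -3   -1    2    3    2    1    5   -3    6    1   -1]
 [   0   -3   -2    2    1    0    2    1   -2 1268   -2]
 [   2   -2   -2    1   29   20   25    0    0    0   -4]
 [  -3   -1    1    7   17    4   27    0   -3    2    9]
 [   1   -6    0    2   24   32   20   -3   -1   -2   -2]
 [  -1   -2    0   -1   -6   -1    2    0    0   -1   -2]
 [  -1   -4   -2    1    1   -3   -1   -1   -1    1   -3]
 [   3    1   -5    1   -1   -5   -3    2   -2    2    3]]
```

View pics/top0c.png

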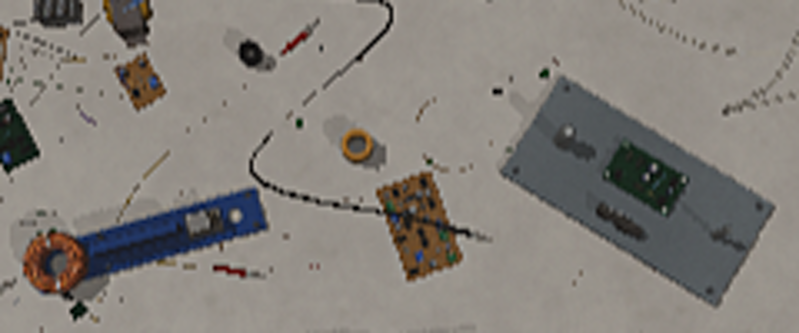

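The crop shows the carrier (copper ring at about full-frame (206,229), narrow hole near (261,215)), the brass sleeve at (297,194), the black sleeve at (265,166), and the posts near (360,190) thick and (407,221) thin. I'll move above the brass sleeve for a closer look.

>>> {"fn": "move_arm", "kwargs": {
  "rows": [
    {"claw": 1,"tx": -0.1,"ty": -0.08,"tz": 0},
    {"claw": 1,"tx": -0.2,"ty": -0.17,"tz": 0},
    {"claw": 1,"tx": -0.29,"ty": -0.25,"tz": 0},
    {"claw": 1,"tx": -0.38,"ty": -0.33,"tz": 0},
    {"claw": 1,"tx": -0.47,"ty": -0.41,"tz": 0},
    {"claw": 1,"tx": -0.56,"ty": -0.49,"tz": 0},
    {"claw": 1,"tx": -0.65,"ty": -0.57,"tz": 0},
    {"claw": 1,"tx": -0.74,"ty": -0.65,"tz": 0},
    {"claw": 1,"tx": -0.83,"ty": -0.73,"tz": 0},
    {"claw": 1,"tx": -0.92,"ty": -0.81,"tz": 0},
    {"claw": 1,"tx": -1.0,"ty": -0.88,"tz": 0},
    {"claw": 1,"tx": -1.0,"ty": -0.88,"tz": 0},
    {"claw": 1,"tx": -1.0,"ty": -0.88,"tz": 0}
  ]
}}

```text
invalid input
```

```bash
python3 - <<'E'
from h import *
s=manip.read_state(); print(s['time_s'],s['position'],s['eef_rot'],s['q'])
p,im,d=cam('wrist'); print(p)
Rt=R.from_quat(s['eef_rot']).as_matrix()
print('cam in tool',Rt.T@(p['xyz']-s['position']), 'optical axis',R.from_quat(p['attitude']).as_matrix()[:,2])
for u,v in [(0,0),(639,0),(639,399),(0,399),(320,200)]: print(u,v,ray(p,u,v,0).round(3))
cv2.imwrite('pics/w1.png',im[...,::-1]); np.savez('w1.npz',im=im,d=d)
E
```

```text
0.1 [0.24872655 0.57279683 0.24652043] [ 2.03467194e-01  9.79081346e-01 -8.51734592e-04 -3.04868429e-04] [ 1.03491883e+00  2.21167290e-01  1.52752275e+00  2.34297639e-05
  1.39471177e+00 -1.26085660e-01]
{'vfov': 68.4640728049998, 'cx': 323.38088648294604, 'cy': 205.35565517723072, 'xyz': array([0.18610583, 0.60052177, 0.38322759]), 'attitude': array([0.82922771, 0.54386756, 0.06976481, 0.10826983])}
cam in tool [ 0.06851631  0.00023494 -0.13669066] optical axis [ 0.23347072 -0.10367504 -0.96682103]
0 0 [-0.09   0.318  0.   ]
639 0 [0.2   0.985 0.   ]
639 399 [0.782 0.901 0.   ]
0 399 [ 0.369 -0.057 -0.   ]
320 200 [0.27  0.558 0.   ]
```

View pics/w1.png

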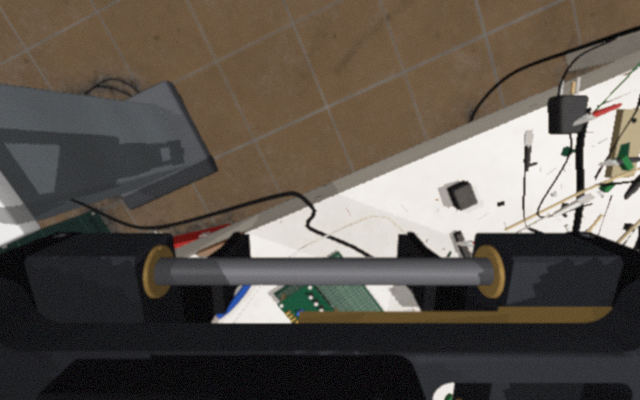

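>>> {"fn": "move_arm", "kwargs": {
  "newtons": 20,
  "rows": [
    {"claw": 1,"tx": -0.11,"ty": -0.06,"tz": 0,"roll": 0},
    {"claw": 1,"tx": -0.22,"ty": -0.12,"tz": 0,"roll": 0},
    {"claw": 1,"tx": -0.33,"ty": -0.18,"tz": 0,"roll": 0},
    {"claw": 1,"tx": -0.44,"ty": -0.24,"tz": 0,"roll": 0},
    {"claw": 1,"tx": -0.55,"ty": -0.3,"tz": 0,"roll": 0},
    {"claw": 1,"tx": -0.64,"ty": -0.35,"tz": 0,"roll": 0}
  ]
}}

```text
time_s: 0.9
position: [0.4738, 0.2831, 0.2474]
eef_rot: [0.204, 0.979, -0.0, 0.0]
force: [-0.4, 0.3, 0.4]
grip_width: 0.0873
finger_force: 0.0
```

>>> {"fn": "move_arm", "kwargs": {
  "rows": [
    {"claw": 1,"tx": -0.11,"ty": -0.06,"tz": 0,"roll": 0},
    {"claw": 1,"tx": -0.22,"ty": -0.12,"tz": 0,"roll": 0},
    {"claw": 1,"tx": -0.33,"ty": -0.18,"tz": 0,"roll": 0},
    {"claw": 1,"tx": -0.44,"ty": -0.24,"tz": 0,"roll": 0},
    {"claw": 1,"tx": -0.55,"ty": -0.3,"tz": 0,"roll": 0},
    {"claw": 1,"tx": -0.64,"ty": -0.35,"tz": 0,"roll": 0},
    {"claw": 1,"tx": -0.64,"ty": -0.35,"tz": 0,"roll": 0},
    {"claw": 1,"tx": -0.64,"ty": -0.35,"tz": 0,"roll": 0}
  ]
}}

```text
time_s: 1.9
position: [0.6961, -0.0025, 0.2467]
eef_rot: [0.204, 0.979, 0.0, -0.001]
force: [-0.1, 0.6, -0.1]
grip_width: 0.0869
finger_force: 0.0
```

```bash
python3 - <<'E'
from h import *
s=manip.read_state(); print(s['time_s'],s['position'],s['eef_rot'],s['q'])
p,im,d=cam('wrist'); print(p)
cv2.imwrite('pics/w2.png',im[...,::-1]); np.savez('w2.npz',im=im,d=d)
p,im,d=cam('side');cv2.imwrite('pics/side1.png',im[...,::-1]); np.savez('side1.npz',im=im,d=d)
p,im,d=cam('top');cv2.imwrite('pics/top1.png',im[...,::-1]); np.savez('top1.npz',im=im,d=d)
E
```

```text
1.9 [ 0.6960528  -0.00248866  0.2466963 ] [ 2.03664396e-01  9.79040364e-01  1.90539419e-04 -8.62296787e-04] [-1.16982561e-01  3.90947334e-01  1.31792668e+00  5.36350473e-04
  1.43440303e+00 -1.27765347e+00]
{'vfov': 68.4640728049998, 'cx': 323.38088648294604, 'cy': 205.35565517723072, 'xyz': array([0.63351493, 0.02494036, 0.38350649]), 'attitude': array([0.82949621, 0.54363903, 0.07005023, 0.10717093])}
```

View pics/w2.png

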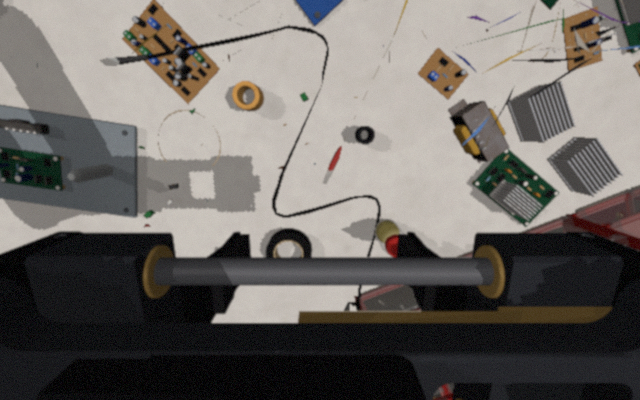

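Wrist view: brass sleeve at (246,96), black sleeve at (365,135), tape roll at (289,245), chassis at the left edge. I'll compute the sleeve centres.

```bash
cat >> h.py <<'E'
def circ(p,mask,z):
    """centre/radius on plane z of the outer contour of the largest blob, by enclosing ellipse"""
    cs,_=cv2.findContours(mask.astype(np.uint8),cv2.RETR_EXTERNAL,cv2.CHAIN_APPROX_NONE)
    c=max(cs,key=cv2.contourArea)[:,0]
    X=np.array([ray(p,u,v,z) for u,v in c])[:,:2].astype(np.float32)
    return cv2.fitEllipse(X)
E
python3 - <<'E'
from h import *
p=manip.camera_params('wrist'); z=np.load('w2.npz'); im=z['im'];d=z['d']; P=cloud(p,d); Z=P[...,2]
for nm,u,v in[('brass',246,96),('black',365,135)]:
    m=np.zeros(Z.shape,bool); m[v-25:v+25,u-25:u+25]=1
    t=m&(Z>.021)&(Z<.05); 
    print(nm,t.sum(),np.median(Z[t]),circ(p,t,.028), 'mean',P[t].mean(0))
    print('bench Z',np.median(Z[m&(Z<.01)]))
s=manip.read_state(); print(s['position'])
E
```

```text
brass 435 0.02791802076791261 ((0.5654037594795227, -0.040579430758953094), (0.030394883826375008, 0.03167039155960083), 129.93553161621094) mean [ 0.56509091 -0.04069357  0.02755256]
bench Z 0.00036982349887215715
black 199 0.028221532831656793 ((0.6602104902267456, 0.06820379942655563), (0.020459145307540894, 0.02084294892847538), 127.0826644897461) mean [0.66019935 0.06831343 0.02784948]
bench Z 0.0005023248328778207
[ 0.69601176 -0.00126825  0.24775666]
```

>>> {"fn": "move_arm", "kwargs": {
  "rows": [
    {"claw": 1,"tx": 0.07,"ty": -0.06,"tz": 0.04,"roll": 0.2},
    {"claw": 1,"tx": 0.14,"ty": -0.115,"tz": 0.09,"roll": 0.4},
    {"claw": 1,"tx": 0.2105,"ty": -0.1734,"tz": 0.15,"roll": 0.6},
    {"claw": 1,"tx": 0.2105,"ty": -0.1734,"tz": 0.22,"roll": 0.8},
    {"claw": 1,"tx": 0.2105,"ty": -0.1734,"tz": 0.28,"roll": 1.0},
    {"claw": 1,"tx": 0.2105,"ty": -0.1734,"tz": 0.34,"roll": 1.0},
    {"claw": 1,"tx": 0.2105,"ty": -0.1734,"tz": 0.39,"roll": 1.0},
    {"claw": 1,"tx": 0.2105,"ty": -0.1734,"tz": 0.42,"roll": 1.0},
    {"claw": 1,"tx": 0.2105,"ty": -0.1734,"tz": 0.44,"roll": 1.0},
    {"claw": 1,"tx": 0.2105,"ty": -0.1734,"tz": 0.44,"roll": 1.0},
    {"claw": 0.2,"tx": 0.2105,"ty": -0.1734,"tz": 0.44,"roll": 1.0},
    {"claw": 0.2,"tx": 0.2105,"ty": -0.1734,"tz": 0.44,"roll": 1.0},
    {"claw": 0.2,"tx": 0.2105,"ty": -0.1734,"tz": 0.44,"roll": 1.0},
    {"claw": 0.2,"tx": 0.2105,"ty": -0.1734,"tz": 0.44,"roll": 1.0},
    {"claw": 0.2,"tx": 0.2105,"ty": -0.1734,"tz": 0.44,"roll": 1.0},
    {"claw": 0.2,"tx": 0.2105,"ty": -0.1734,"tz": 0.44,"roll": 1.0}
  ],
  "newtons": 20
}}

```text
time_s: 4.05
position: [0.5654, -0.0403, 0.0273]
eef_rot: [0.563, 0.827, -0.0, -0.0]
force: [-1.3, -0.4, 0.1]
grip_width: 0.0351
finger_force: 0.3
```

>>> {"fn": "move_arm", "kwargs": {
  "newtons": 20,
  "rows": [
    {"claw": 0.2,"tx": 0,"ty": 0,"tz": 0,"roll": 0},
    {"claw": 0.2,"tx": 0,"ty": 0,"tz": 0,"roll": 0},
    {"claw": 0.2,"tx": 0,"ty": 0,"tz": -0.05,"roll": 0},
    {"claw": 0.2,"tx": 0,"ty": 0,"tz": -0.15,"roll": 0},
    {"claw": 0.2,"tx": 0,"ty": 0,"tz": -0.26,"roll": 0},
    {"claw": 0.2,"tx": -0.09,"ty": -0.07,"tz": -0.31,"roll": 0.2},
    {"claw": 0.2,"tx": -0.18,"ty": -0.14,"tz": -0.35,"roll": 0.4},
    {"claw": 0.2,"tx": -0.27,"ty": -0.2,"tz": -0.38,"roll": 0.6},
    {"claw": 0.2,"tx": -0.36,"ty": -0.27,"tz": -0.41,"roll": 0.8},
    {"claw": 0.2,"tx": -0.45,"ty": -0.34,"tz": -0.44,"roll": 1.0},
    {"claw": 0.2,"tx": -0.54,"ty": -0.41,"tz": -0.44,"roll": 1.0},
    {"claw": 0.2,"tx": -0.63,"ty": -0.47,"tz": -0.44,"roll": 1.0},
    {"claw": 0.2,"tx": -0.695,"ty": -0.521,"tz": -0.44,"roll": 1.0},
    {"claw": 0.2,"tx": -0.695,"ty": -0.521,"tz": -0.44,"roll": 1.0},
    {"claw": 0.2,"tx": -0.695,"ty": -0.521,"tz": -0.44,"roll": 1.0}
  ]
}}

```text
time_s: 5.92
position: [0.4506, -0.4586, 0.247]
eef_rot: [0.836, 0.548, 0.0, -0.001]
force: [-0.3, 0.0, -1.0]
grip_width: 0.0313
finger_force: 20.0
```

```bash
python3 - <<'E'
from h import *
s=manip.read_state(); print(s['time_s'],s['position'],s['eef_rot'],s['grip_width'],s['finger_force'])
p,im,d=cam('wrist'); print(p)
cv2.imwrite('pics/w3.png',im[...,::-1]); np.savez('w3.npz',im=im,d=d)
P=cloud(p,d); m=(P[...,2]>.055)&(P[...,2]<.08); m[225:]=0
n,l,st,c=cv2.connectedComponentsWithStats(m.astype(np.uint8))
for i in range(1,n):
    if st[i,4]>5: print(st[i],c[i],P[l==i].mean(0),np.percentile(P[l==i][:,2],90))
E
```

```text
5.925 [ 0.45059219 -0.45860951  0.24695952] [ 8.36278963e-01  5.48303771e-01  2.49767461e-04 -6.39801112e-04] 0.03128292328983674 19.999422922264785
{'vfov': 68.4640728049998, 'cx': 323.38088648294604, 'cy': 205.35565517723072, 'xyz': array([ 0.47935763, -0.39521543,  0.38370531]), 'attitude': array([ 0.97093363, -0.20207686, -0.02630036,  0.12554328])}
[426  89  50  79 454] [449.46035242 126.34801762] [ 0.60036483 -0.44695178  0.06714139] 0.07675287473598946
[318 132   7   7  43] [321.04651163 134.88372093] [ 0.47416491 -0.40065256  0.06211314] 0.06507519390918105
```

View pics/w3.png

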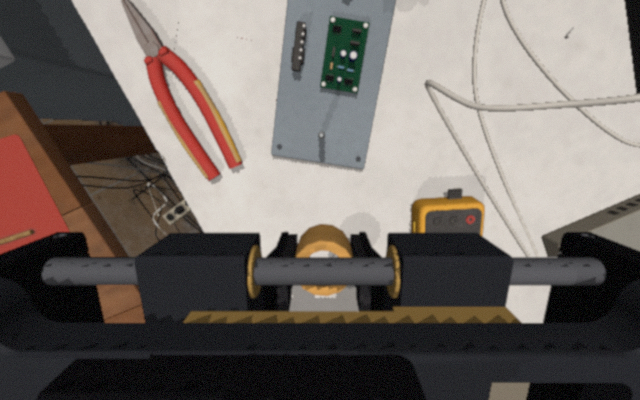

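Chassis seen at the top with the thin post tip at (321,134); the brass sleeve sits between the pads at (325,255). The thick post is beyond the frame, so I'll move forward.

>>> {"fn": "move_arm", "kwargs": {
  "rows": [
    {"claw": 0.2,"tx": 0.1,"ty": 0.02,"tz": 0,"roll": 0.1},
    {"claw": 0.2,"tx": 0.2,"ty": 0.04,"tz": 0,"roll": 0.19},
    {"claw": 0.2,"tx": 0.284,"ty": 0.051,"tz": 0,"roll": 0.19},
    {"claw": 0.2,"tx": 0.284,"ty": 0.051,"tz": 0,"roll": 0.19},
    {"claw": 0.2,"tx": 0.284,"ty": 0.051,"tz": 0,"roll": 0.19}
  ]
}}

```text
time_s: 6.6
position: [0.5308, -0.3383, 0.2477]
eef_rot: [0.874, 0.485, -0.0, 0.0]
force: [0.6, -0.1, -1.1]
grip_width: 0.031
finger_force: 20.0
```

```bash
cat >> h.py <<'E'
def blobs(P,z0,z1,amin=6,amax=3000,rows=225):
    m=(P[...,2]>z0)&(P[...,2]<z1); m[rows:]=0
    n,l,st,c=cv2.connectedComponentsWithStats(m.astype(np.uint8))
    for i in range(1,n):
        if amin<=st[i,4]<amax: print(st[i,4],c[i].round(1),P[l==i].mean(0).round(4),np.percentile(P[l==i][:,2],90).round(4))
E
python3 - <<'E'
from h import *
s=manip.read_state(); print(s['time_s'],s['position'],s['eef_rot'],s['grip_width'])
p,im,d=cam('wrist'); np.savez('w4.npz',im=im,d=d); cv2.imwrite('pics/w4.png',im[...,::-1])
P=cloud(p,d); blobs(P,.06,.075); print(np.median(P[...,2][(P[...,2]>.006)&(P[...,2]<.014)]))
blobs(P,.02,.055)
# top cam posts (time 0)
p=manip.camera_params('top'); z=np.load('top0.npz'); P=cloud(p,z['d']); P[:150]=9;P[260:]=9;P[:,:335]=9;P[:,425:]=9
print('top'); blobs(P,.045,.08,1,3000,400)
E
```

```text
6.6 [ 0.53081188 -0.33827725  0.24774167] [ 8.74253460e-01  4.85469675e-01 -1.78633040e-04  2.24072967e-04] 0.03098819602023884
120 [308.8 100.6] [ 0.5703 -0.2488  0.0638] 0.0664
358 [622.7 135. ] [ 0.8314 -0.4522  0.0674] 0.0728
0.009556137702644851
381 [34.9 24.6] [ 0.3576 -0.0191  0.0209] 0.0218
557 [185.9  50.7] [ 0.4825 -0.129   0.0238] 0.0259
869 [476.1  22.1] [ 0.7695 -0.2733  0.0226] 0.0242
125 [190.6  10.5] [ 0.5118 -0.1002  0.0239] 0.0282
7 [142.  14.] [ 0.467  -0.0788  0.0306] 0.0315
46 [160.   13.2] [ 0.4822 -0.0848  0.024 ] 0.0265
8 [151.5  24.5] [ 0.4693 -0.0922  0.0314] 0.0323
10 [190.   22.8] [ 0.5033 -0.1075  0.0205] 0.0213
9 [161.  35.] [ 0.4714 -0.1054  0.0315] 0.033
11 [171.  46.] [ 0.4735 -0.1191  0.0308] 0.0319
37 [155.9  62.2] [ 0.4458 -0.1187  0.0215] 0.0224
1142 [617.7  85. ] [ 0.879  -0.4175  0.0248] 0.0262
23 [312.9 107.9] [ 0.5701 -0.2553  0.0385] 0.0504
47 [633.3 112.2] [ 0.865  -0.4449  0.048 ] 0.0536
53 [632.8 132.3] [ 0.8577 -0.4655  0.0484] 0.0536
40 [310.5 160. ] [ 0.535  -0.3038  0.0214] 0.0222
16 [328.5 159.5] [ 0.5543 -0.3146  0.0254] 0.0262
348 [278.8 179.6] [ 0.4889 -0.3033  0.0244] 0.0259
16 [328.5 169.5] [ 0.5479 -0.3249  0.0256] 0.0265
16 [310.5 179.5] [ 0.5226 -0.3237  0.0257] 0.0264
27 [319.1 180.4] [ 0.5311 -0.33    0.0273] 0.0287
50 [328.1 181.5] [ 0.5401 -0.3365  0.0307] 0.033
40 [310.5 200. ] [ 0.5078 -0.3465  0.0212] 0.0219
29 [327.4 200.3] [ 0.5258 -0.3582  0.0214] 0.0223
18 [319.3 202. ] [ 0.5171 -0.353   0.0289] 0.0308
top
23 [417.3 181. ] [ 0.5951 -0.4324  0.071 ] 0.0753
22 [359.9 190.1] [ 0.5673 -0.2479  0.0597] 0.0658
8 [407.8 219.2] [ 0.4725 -0.3993  0.0588] 0.0653
```

View pics/w4.png

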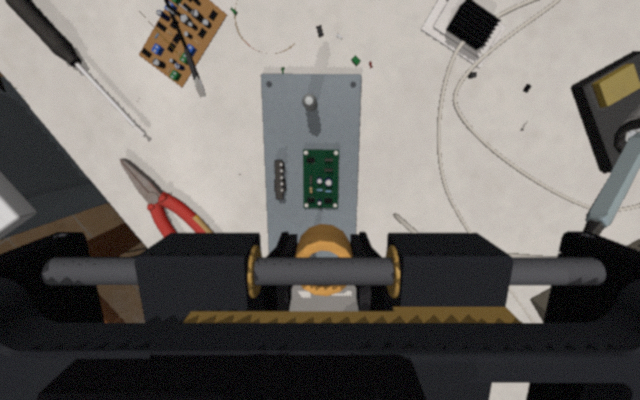

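Thick post tip at (309,101), with the sleeve between the pads. Wrist and top disagree by about 2 mm, so I'll check the lateral camera bias against the held sleeve, which must be centred at tool y=0.

```bash
python3 - <<'E'
from h import *
s=manip.read_state(); p=manip.camera_params('wrist'); z=np.load('w4.npz'); im=z['im'].astype(int); d=z['d']
Rt=R.from_quat(s['eef_rot']).as_matrix()
o=(im[...,0]-im[...,2]>50); P=cloud(p,d)
T=(P-s['position'])@Rt
print('row, u range orange, tool coords of ends')
for v in range(226,258,4):
    u=np.where(o[v,285:365])[0]+285
    if len(u)>3: print(v,u.min(),u.max(),T[v,u.min()+1].round(4),T[v,u.max()-1].round(4),T[v,(u.min()+u.max())//2].round(4))
# rod-free region beneath
m=o.copy(); m[:226]=0; m[300:]=0; m[:,:285]=0; m[:,365:]=0
t=m&(abs(T[...,2])<.004); print(t.sum(),T[t].mean(0),T[t].min(0),T[t].max(0))
print('tip', ray(p,308.8,100.6,.066), ray(p,308.8,99.5,.066))
# finger inner faces at pad depth
g=(T[...,2]>-.01)&(T[...,2]<.02)&(d>0)&~o; g[:225]=0
for sd in (-1,1):
    q=T[g&(T[...,1]*sd>.01)&(T[...,1]*sd<.04)]; print(len(q), np.percentile(q[:,1],[2,50,98]),np.percentile(q[:,0],[2,50,98]))
E
```

```text
row, u range orange, tool coords of ends
226 316 332 [ 0.015  -0.0027  0.0244] [0.0154 0.0054 0.0232] [0.0157 0.0014 0.0224]
230 308 338 [ 0.0141 -0.0071  0.0202] [0.0134 0.0088 0.0222] [0.0155 0.0008 0.0162]
234 304 342 [ 0.0116 -0.0094  0.0204] [0.0125 0.0109 0.0179] [0.0157 0.0008 0.0094]
238 302 345 [ 0.0106 -0.0103  0.0166] [0.0109 0.0124 0.0158] [0.0152 0.0008 0.0048]
242 300 346 [ 0.0096 -0.0112  0.0132] [0.0111 0.0125 0.0097] [0.0148 0.0008 0.0003]
246 298 347 [ 0.0086 -0.0121  0.0102] [0.0106 0.0127 0.0054] [ 0.013   0.0003 -0.0004]
250 298 348 [ 0.0097 -0.0114  0.0023] [0.0101 0.013  0.0013] [0.0104 0.0008 0.0006]
254 296 350 [ 0.0082 -0.0123  0.0006] [0.0083 0.0139 0.0004] [-0.0985  0.0006  0.238 ]
986 [0.00403393 0.00090198 0.0002967 ] [-0.01516503 -0.01311088 -0.0019752 ] [0.01622699 0.0150563  0.00397512]
tip [ 0.56999363 -0.24974747  0.066     ] [ 0.57056873 -0.24885281  0.066     ]
473 [-0.02452879 -0.01898551 -0.01362769] [0.00312002 0.01019855 0.01184069]
493 [0.01376019 0.02078511 0.02667304] [-0.00836199  0.01011275  0.01177247]
```

>>> {"fn": "move_arm", "kwargs": {
  "rows": [
    {"claw": 0.2,"tx": 0.1,"ty": -0.015,"tz": 0.05,"roll": 0},
    {"claw": 0.2,"tx": 0.193,"ty": -0.029,"tz": 0.13,"roll": 0},
    {"claw": 0.2,"tx": 0.193,"ty": -0.029,"tz": 0.2,"roll": 0},
    {"claw": 0.2,"tx": 0.193,"ty": -0.029,"tz": 0.26,"roll": 0},
    {"claw": 0.2,"tx": 0.193,"ty": -0.029,"tz": 0.27,"roll": 0},
    {"claw": 0.2,"tx": 0.193,"ty": -0.029,"tz": 0.27,"roll": 0},
    {"claw": 0.2,"tx": 0.193,"ty": -0.029,"tz": 0.27,"roll": 0}
  ]
}}

```text
time_s: 7.52
position: [0.5704, -0.2507, 0.1145]
eef_rot: [0.875, 0.484, 0.001, 0.001]
force: [0.0, 0.3, -0.3]
grip_width: 0.0312
finger_force: 20.0
```

>>> {"fn": "move_arm", "kwargs": {
  "rows": [
    {"claw": 0.2,"tx": 0,"ty": 0,"tz": 0.02,"roll": 0},
    {"claw": 0.2,"tx": 0,"ty": 0,"tz": 0.04,"roll": 0},
    {"claw": 0.2,"tx": 0,"ty": 0,"tz": 0.055,"roll": 0},
    {"claw": 0.2,"tx": 0,"ty": 0,"tz": 0.07,"roll": 0},
    {"claw": 0.2,"tx": 0,"ty": 0,"tz": 0.07,"roll": 0}
  ]
}}

```text
time_s: 8.15
position: [0.5689, -0.2492, 0.0764]
eef_rot: [0.875, 0.485, -0.001, -0.001]
force: [0.1, 0.1, -1.3]
grip_width: 0.031
finger_force: 20.0
```

```bash
python3 - <<'E'
from h import *
s=manip.read_state(); print(s['time_s'],s['position'],s['force'],s['ft_torque'])
p,im,d=cam('side'); np.savez('s5.npz',im=im,d=d)
c=im[150:260,320:460]; pt,it,dt=cam('top'); c2=it[170:230,330:420]
a=cv2.resize(c,(500,393),interpolation=cv2.INTER_CUBIC); b=cv2.resize(c2,(300,200),interpolation=cv2.INTER_CUBIC); b=cv2.copyMakeBorder(b,0,193,0,0,cv2.BORDER_CONSTANT)
cv2.imwrite('pics/s5.png',np.hstack([a,b])[...,::-1])
E
```

```text
8.15 [ 0.56885592 -0.24919518  0.07639396] [ 0.14019462  0.06120741 -1.29019657] [-0.0655692   0.06680659 -0.00334198]
```

View pics/s5.png

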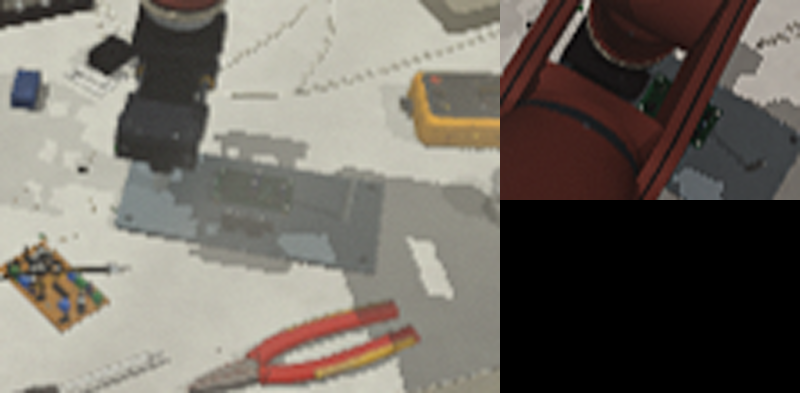

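Neither view resolves the sleeve (gripper and arm hide it), but the sleeve's underside is 17 mm below the tip with almost no force, so it is threaded. I'll continue down.

>>> {"fn": "move_arm", "kwargs": {
  "rows": [
    {"claw": 0.2,"tx": 0,"ty": 0,"tz": 0.02,"roll": 0},
    {"claw": 0.2,"tx": 0,"ty": 0,"tz": 0.04,"roll": 0},
    {"claw": 0.2,"tx": 0,"ty": 0,"tz": 0.06,"roll": 0},
    {"claw": 0.2,"tx": 0,"ty": 0,"tz": 0.074,"roll": 0},
    {"claw": 0.2,"tx": 0,"ty": 0,"tz": 0.08,"roll": 0},
    {"claw": 0.2,"tx": 0,"ty": 0,"tz": 0.08,"roll": 0}
  ]
}}

```text
time_s: 9.0
position: [0.5696, -0.2497, 0.0376]
eef_rot: [0.875, 0.485, 0.0, 0.0]
force: [0.0, -1.0, -1.0]
grip_width: 0.0311
finger_force: 20.0
```

>>> {"fn": "move_arm", "kwargs": {
  "rows": [
    {"claw": 0.6,"tx": 0,"ty": 0,"tz": 0,"roll": 0},
    {"claw": 0.6,"tx": 0,"ty": 0,"tz": 0,"roll": 0},
    {"claw": 0.6,"tx": 0,"ty": 0,"tz": -0.04,"roll": 0},
    {"claw": 0.6,"tx": 0,"ty": 0,"tz": -0.13,"roll": 0},
    {"claw": 0.6,"tx": 0,"ty": 0,"tz": -0.24,"roll": 0},
    {"claw": 0.6,"tx": 0.09,"ty": -0.03,"tz": -0.28,"roll": 0},
    {"claw": 0.6,"tx": 0.2,"ty": -0.06,"tz": -0.28,"roll": 0},
    {"claw": 0.6,"tx": 0.31,"ty": -0.09,"tz": -0.28,"roll": 0},
    {"claw": 0.6,"tx": 0.42,"ty": -0.12,"tz": -0.28,"roll": 0},
    {"claw": 0.6,"tx": 0.5,"ty": -0.14,"tz": -0.28,"roll": 0},
    {"claw": 0.6,"tx": 0.5,"ty": -0.14,"tz": -0.28,"roll": 0},
    {"claw": 0.6,"tx": 0.5,"ty": -0.14,"tz": -0.28,"roll": 0}
  ]
}}

```text
time_s: 10.5
position: [0.6429, -0.0009, 0.1786]
eef_rot: [0.875, 0.485, 0.0, 0.001]
force: [0.5, -0.3, -0.3]
grip_width: 0.0519
finger_force: 0.0
```

```bash
python3 - <<'E'
from h import *
s=manip.read_state(); print(s['time_s'],s['position'],s['eef_rot'],s['grip_width'])
p,im,d=cam('wrist'); np.savez('w6.npz',im=im,d=d); cv2.imwrite('pics/w6.png',im[...,::-1])
P=cloud(p,d); blobs(P,.018,.04)
p,im,d=cam('top'); np.savez('t6.npz',im=im,d=d); P=cloud(p,d)
P[:150]=9;P[260:]=9;P[:,:335]=9;P[:,425:]=9
print('top'); blobs(P,.03,.08,3,3000,400)
E
```

```text
10.5 [ 0.64286622 -0.0008612   0.17863544] [8.74627180e-01 4.84795758e-01 2.81862935e-04 5.37640029e-04] 0.05186668400443726
13 [161.2   6. ] [0.6162 0.218  0.0259] 0.0268
220 [261.1   3.4] [0.6905 0.1739 0.0261] 0.0351
2799 [521.1  52.6] [0.8643 0.0187 0.028 ] 0.037
7 [555.   7.] [0.9046 0.0371 0.0257] 0.0263
70 [202.3  17.6] [0.6403 0.1937 0.0225] 0.0242
34 [562.9  28.4] [0.9055 0.0174 0.0246] 0.0281
56 [183.9  26.1] [0.6253 0.1898 0.0377] 0.0396
39 [223.8  30. ] [0.6503 0.1768 0.0204] 0.0215
284 [418.2  75.7] [0.7776 0.0508 0.0291] 0.0375
8 [578.   69.5] [ 0.901  -0.0204  0.0301] 0.0371
25 [540.3 105.9] [ 0.8608 -0.0318  0.0303] 0.0395
22 [ 26.  119.5] [0.4581 0.2055 0.0397] 0.04
300 [299.6 130.7] [0.6603 0.0673 0.027 ] 0.0282
6 [ 40.2 130.5] [0.462  0.1918 0.0399] 0.0399
11 [ 46.6 135.5] [0.4634 0.1857 0.0395] 0.0398
8 [ 50.8 140.6] [0.4634 0.1803 0.0397] 0.0399
11 [ 55.6 143.6] [0.465  0.1761 0.0394] 0.0398
8 [ 65.9 152.2] [0.4674 0.1654 0.0395] 0.0398
7 [ 80.  161.4] [0.4724 0.1523 0.0394] 0.0398
10 [ 88.8 167.6] [0.4755 0.1436 0.0396] 0.0399
598 [132.6 186.1] [0.4889 0.1112 0.0252] 0.0316
1341 [463.2 199.3] [ 0.7659 -0.0804  0.0189] 0.0197
768 [615.9 212. ] [ 0.8895 -0.1706  0.028 ] 0.0372
22 [105.5 222.9] [0.4411 0.0962 0.0276] 0.0294
top
20 [418.2 180.8] [ 0.5964 -0.436   0.0696] 0.0743
74 [359.4 191.1] [ 0.5672 -0.2483  0.0438] 0.0638
5 [386.2 200.4] [ 0.5379 -0.3376  0.0334] 0.0359
12 [407.2 219.7] [ 0.472  -0.3994  0.0514] 0.0636
```

>>> {"fn": "move_arm", "kwargs": {
  "newtons": 15,
  "rows": [
    {"claw": 0.6,"tx": 0.07,"ty": -0.022,"tz": 0,"roll": 0},
    {"claw": 0.6,"tx": 0.134,"ty": -0.044,"tz": 0.02,"roll": 0},
    {"claw": 0.6,"tx": 0.134,"ty": -0.044,"tz": 0.09,"roll": 0},
    {"claw": 0.6,"tx": 0.134,"ty": -0.044,"tz": 0.16,"roll": 0},
    {"claw": 0.6,"tx": 0.134,"ty": -0.044,"tz": 0.22,"roll": 0},
    {"claw": 0.6,"tx": 0.134,"ty": -0.044,"tz": 0.27,"roll": 0},
    {"claw": 0.6,"tx": 0.134,"ty": -0.044,"tz": 0.3,"roll": 0},
    {"claw": 0.6,"tx": 0.134,"ty": -0.044,"tz": 0.3,"roll": 0},
    {"claw": 0.1,"tx": 0.134,"ty": -0.044,"tz": 0.3,"roll": 0},
    {"claw": 0.1,"tx": 0.134,"ty": -0.044,"tz": 0.3,"roll": 0},
    {"claw": 0.1,"tx": 0.134,"ty": -0.044,"tz": 0.3,"roll": 0},
    {"claw": 0.1,"tx": 0.134,"ty": -0.044,"tz": 0.3,"roll": 0},
    {"claw": 0.1,"tx": 0.134,"ty": -0.044,"tz": 0.3,"roll": 0},
    {"claw": 0.1,"tx": 0.134,"ty": -0.044,"tz": 0.3,"roll": 0}
  ]
}}

```text
time_s: 12.35
position: [0.6597, 0.068, 0.0278]
eef_rot: [0.875, 0.485, 0.0, 0.0]
force: [-1.1, -0.3, 1.5]
grip_width: 0.021
finger_force: 15.0
```

>>> {"fn": "move_arm", "kwargs": {
  "rows": [
    {"claw": 0.1,"tx": 0,"ty": 0,"tz": -0.06,"roll": 0},
    {"claw": 0.1,"tx": 0,"ty": 0,"tz": -0.15,"roll": 0},
    {"claw": 0.1,"tx": 0,"ty": 0,"tz": -0.26,"roll": 0},
    {"claw": 0.1,"tx": -0.1,"ty": 0.01,"tz": -0.32,"roll": 0},
    {"claw": 0.1,"tx": -0.2,"ty": 0.03,"tz": -0.36,"roll": 0},
    {"claw": 0.1,"tx": -0.31,"ty": 0.05,"tz": -0.38,"roll": 0},
    {"claw": 0.1,"tx": -0.42,"ty": 0.06,"tz": -0.4,"roll": 0},
    {"claw": 0.1,"tx": -0.53,"ty": 0.08,"tz": -0.4,"roll": 0},
    {"claw": 0.1,"tx": -0.64,"ty": 0.1,"tz": -0.4,"roll": 0},
    {"claw": 0.1,"tx": -0.75,"ty": 0.11,"tz": -0.4,"roll": 0},
    {"claw": 0.1,"tx": -0.86,"ty": 0.13,"tz": -0.4,"roll": 0},
    {"claw": 0.1,"tx": -0.95,"ty": 0.14,"tz": -0.4,"roll": 0}
  ]
}}

```text
time_s: 13.85
position: [0.4659, -0.3738, 0.2275]
eef_rot: [0.875, 0.484, -0.0, 0.0]
force: [1.1, 0.4, -1.0]
grip_width: 0.021
finger_force: 15.0
```

>>> {"fn": "move_arm", "kwargs": {
  "rows": [
    {"claw": 0.1,"tx": -0.12,"ty": 0.02,"tz": 0,"roll": 0},
    {"claw": 0.1,"tx": -0.24,"ty": 0.04,"tz": 0,"roll": 0},
    {"claw": 0.1,"tx": -0.24,"ty": 0.04,"tz": 0,"roll": 0},
    {"claw": 0.1,"tx": -0.24,"ty": 0.04,"tz": 0,"roll": 0}
  ]
}}

```text
time_s: 14.35
position: [0.4202, -0.4839, 0.227]
eef_rot: [0.875, 0.484, 0.0, -0.001]
force: [0.2, 1.4, -0.5]
grip_width: 0.0212
finger_force: 15.0
```

```bash
python3 - <<'E'
from h import *
s=manip.read_state(); print(s['time_s'],s['position'],s['eef_rot'],s['grip_width'])
p,im,d=cam('wrist'); np.savez('w7.npz',im=im,d=d); cv2.imwrite('pics/w7.png',im[...,::-1])
P=cloud(p,d); blobs(P,.06,.075); blobs(P,.034,.06)
Rt=R.from_quat(s['eef_rot']).as_matrix(); T=(P-s['position'])@Rt
# held sleeve
t=(abs(T[...,0])<.014)&(abs(T[...,1])<.009)&(T[...,2]>-.003)&(T[...,2]<.004)&(d>0); t[:226]=0
print('top face',t.sum(),T[t].mean(0),T[t].min(0),T[t].max(0))
t=(T[...,0]>.004)&(T[...,0]<.016)&(abs(T[...,1])<.0095)&(T[...,2]>.003)&(T[...,2]<.025)&(d>0); t[:220]=0
print('front',t.sum(),np.percentile(T[t],[2,50,98],axis=0))
E
```

```text
14.35 [ 0.42015649 -0.48387751  0.22696763] [ 8.74951469e-01  4.84210184e-01  2.01395873e-04 -6.19616030e-04] 0.021222490252461076
386 [464.1  62.1] [ 0.5996 -0.4449  0.0673] 0.0729
43 [324.   96.9] [ 0.474  -0.401   0.0631] 0.0661
571 [512.8 128.3] [ 0.6249 -0.5315  0.0478] 0.0577
19 [323.9 101.3] [ 0.4723 -0.4036  0.0504] 0.0591
98 [376.8 222.5] [ 0.4542 -0.5486  0.0373] 0.0384
top face 278 [0.00633103 0.00098252 0.00105301] [-0.01071691 -0.00796136 -0.00105728] [0.01136385 0.00856476 0.00394039]
front 494 [[ 5.25798640e-03 -9.44660747e-03  3.42499848e-03]
 [ 9.63045587e-03  1.03188888e-05  1.28517695e-02]
 [ 1.09974877e-02  9.04479809e-03  2.42344675e-02]]
```

>>> {"fn": "move_arm", "kwargs": {
  "rows": [
    {"claw": 0.1,"tx": 0.1,"ty": 0,"tz": 0.04,"roll": 0},
    {"claw": 0.1,"tx": 0.198,"ty": 0.001,"tz": 0.1,"roll": 0},
    {"claw": 0.1,"tx": 0.198,"ty": 0.001,"tz": 0.18,"roll": 0},
    {"claw": 0.1,"tx": 0.198,"ty": 0.001,"tz": 0.24,"roll": 0},
    {"claw": 0.1,"tx": 0.198,"ty": 0.001,"tz": 0.255,"roll": 0},
    {"claw": 0.1,"tx": 0.198,"ty": 0.001,"tz": 0.255,"roll": 0},
    {"claw": 0.1,"tx": 0.198,"ty": 0.001,"tz": 0.265,"roll": 0},
    {"claw": 0.1,"tx": 0.198,"ty": 0.001,"tz": 0.275,"roll": 0},
    {"claw": 0.1,"tx": 0.198,"ty": 0.001,"tz": 0.285,"roll": 0},
    {"claw": 0.1,"tx": 0.198,"ty": 0.001,"tz": 0.295,"roll": 0},
    {"claw": 0.1,"tx": 0.198,"ty": 0.001,"tz": 0.305,"roll": 0},
    {"claw": 0.1,"tx": 0.198,"ty": 0.001,"tz": 0.305,"roll": 0}
  ]
}}

```text
time_s: 15.9
position: [0.4729, -0.4002, 0.0743]
eef_rot: [0.875, 0.485, -0.0, -0.001]
force: [0.1, 0.4, -0.1]
grip_width: 0.0212
finger_force: 15.0
```

>>> {"fn": "move_arm", "kwargs": {
  "rows": [
    {"claw": 0.1,"tx": 0,"ty": 0,"tz": 0.02,"roll": 0},
    {"claw": 0.1,"tx": 0,"ty": 0,"tz": 0.04,"roll": 0},
    {"claw": 0.1,"tx": 0,"ty": 0,"tz": 0.06,"roll": 0},
    {"claw": 0.1,"tx": 0,"ty": 0,"tz": 0.072,"roll": 0},
    {"claw": 0.1,"tx": 0,"ty": 0,"tz": 0.076,"roll": 0},
    {"claw": 0.1,"tx": 0,"ty": 0,"tz": 0.076,"roll": 0}
  ]
}}

```text
time_s: 16.65
position: [0.4733, -0.4006, 0.0375]
eef_rot: [0.875, 0.485, -0.0, -0.0]
force: [-2.3, 2.4, 4.7]
grip_width: 0.021
finger_force: 15.0
```

>>> {"fn": "move_arm", "kwargs": {
  "rows": [
    {"claw": 0.5,"tx": 0,"ty": 0,"tz": 0,"roll": 0},
    {"claw": 0.5,"tx": 0,"ty": 0,"tz": 0,"roll": 0},
    {"claw": 0.5,"tx": 0,"ty": 0,"tz": -0.04,"roll": 0},
    {"claw": 0.5,"tx": 0,"ty": 0,"tz": -0.13,"roll": 0},
    {"claw": 0.5,"tx": 0,"ty": 0,"tz": -0.24,"roll": 0},
    {"claw": 0.5,"tx": 0.07,"ty": -0.04,"tz": -0.33,"roll": -0.15},
    {"claw": 0.5,"tx": 0.16,"ty": -0.09,"tz": -0.4,"roll": -0.3},
    {"claw": 0.5,"tx": 0.25,"ty": -0.14,"tz": -0.42,"roll": -0.5},
    {"claw": 0.5,"tx": 0.35,"ty": -0.2,"tz": -0.42,"roll": -0.7},
    {"claw": 0.5,"tx": 0.45,"ty": -0.26,"tz": -0.42,"roll": -0.9},
    {"claw": 0.5,"tx": 0.55,"ty": -0.32,"tz": -0.42,"roll": -1.0},
    {"claw": 0.5,"tx": 0.65,"ty": -0.37,"tz": -0.42,"roll": -1.0},
    {"claw": 0.5,"tx": 0.746,"ty": -0.428,"tz": -0.42,"roll": -1.0},
    {"claw": 0.5,"tx": 0.746,"ty": -0.428,"tz": -0.42,"roll": -1.0},
    {"claw": 0.5,"tx": 0.746,"ty": -0.428,"tz": -0.42,"roll": -1.0}
  ]
}}

```text
time_s: 18.52
position: [0.4898, 0.029, 0.2481]
eef_rot: [0.622, 0.783, 0.0, 0.001]
force: [-0.2, -0.5, 0.0]
grip_width: 0.0438
finger_force: 0.0
```

```bash
python3 - <<'E'
from h import *
s=manip.read_state(); print(s['time_s'],s['position'],s['eef_rot'],s['grip_width'])
p,im,d=cam('wrist'); np.savez('w8.npz',im=im,d=d,xyz=p['xyz'],att=p['attitude']); cv2.imwrite('pics/w8.png',im[...,::-1])
P=cloud(p,d); I=im.astype(int)
b=(I[...,2]-I[...,0]>40); b[226:]=0
rib=b&(P[...,2]>.037)&(P[...,2]<.046)
n,l,st,c=cv2.connectedComponentsWithStats(cv2.morphologyEx(rib.astype(np.uint8),cv2.MORPH_CLOSE,np.ones((5,5))));i=1+np.argmax(st[1:,4]); rib&=l==i
X=np.array([ray(p,u,v,.041)[:2] for v,u in np.argwhere(rib)],dtype=np.float32)
r=cv2.minAreaRect(X); print('rib',rib.sum(),r, cv2.boxPoints(r).round(4).tolist())
ln=cv2.fitLine(X,cv2.DIST_L2,0,.01,.01).ravel(); print('line',ln, np.degrees(np.arctan2(ln[1],ln[0])))
co=(I[...,0]-I[...,2]>50)&(P[...,2]>.015)&(P[...,2]<.045); co[226:]=0; co[:, :]&=True
n,l,st,c=cv2.connectedComponentsWithStats(cv2.morphologyEx(co.astype(np.uint8),cv2.MORPH_CLOSE,np.ones((7,7))));i=1+np.argmax(st[1:,4])
print('ring',st[i],c[i],circ(p,l==i,.03))
p2,im,d=cam('top'); P=cloud(p2,d); np.savez('t8.npz',im=im,d=d); P[:150]=9;P[260:]=9;P[:,:335]=9;P[:,425:]=9
print('top'); blobs(P,.03,.08,3,3000,400)
E
```

```text
18.525 [0.48983865 0.02899051 0.24805174] [6.22302801e-01 7.82776206e-01 1.39462091e-04 7.84478117e-04] 0.04378680065774726
rib 837 ((0.4686875343322754, 0.17408856749534607), (0.009949550032615662, 0.08700402826070786), 16.08981704711914) [[0.45190000534057617, 0.21449999511241913], [0.47600001096725464, 0.13089999556541443], [0.4855000078678131, 0.13369999825954437], [0.46140000224113464, 0.21729999780654907]]
line [ 0.277391   -0.96075714  0.46822822  0.17574051] -73.89545
ring [540 209  19  17 240] [548.99583333 217.65416667] ((0.7781445980072021, 0.0534161701798439), (0.021319836378097534, 0.022394517436623573), 0.9717462062835693)
top
23 [417.3 181. ] [ 0.5952 -0.4326  0.0704] 0.0776
74 [359.4 191.1] [ 0.567  -0.2485  0.0439] 0.0627
6 [386.  200.5] [ 0.5377 -0.3371  0.0325] 0.0346
38 [406.2 220. ] [ 0.472  -0.3989  0.0409] 0.057
```

View pics/w8.png

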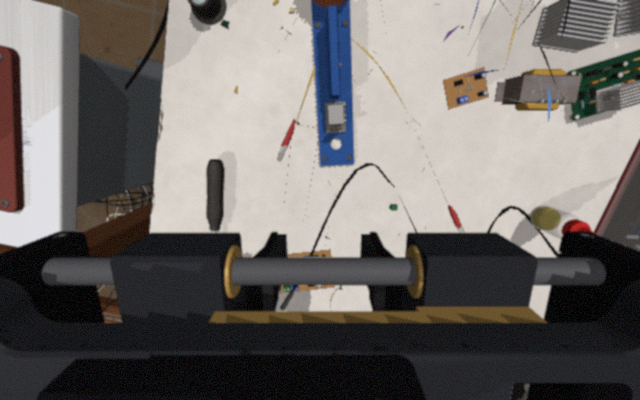

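Wrist view: carrier rib at about (335,55), relay at (336,117), narrow hole at (335,145), copper ring just at the top edge. The rib fits an 87×10 mm rectangle at 106.1°, which puts the balance point at (0.460, 0.201). I'll grasp there.

>>> {"fn": "move_arm", "kwargs": {
  "newtons": 45,
  "rows": [
    {"claw": 0.5,"tx": 0.1,"ty": 0.006,"tz": 0.03,"roll": -0.067},
    {"claw": 0.5,"tx": 0.2,"ty": 0.012,"tz": 0.08,"roll": -0.067},
    {"claw": 0.5,"tx": 0.29,"ty": 0.018,"tz": 0.14,"roll": -0.067},
    {"claw": 0.5,"tx": 0.348,"ty": 0.02,"tz": 0.22,"roll": -0.067},
    {"claw": 0.5,"tx": 0.348,"ty": 0.02,"tz": 0.3,"roll": -0.067},
    {"claw": 0.5,"tx": 0.348,"ty": 0.02,"tz": 0.37,"roll": -0.067},
    {"claw": 0.5,"tx": 0.348,"ty": 0.02,"tz": 0.41,"roll": -0.067},
    {"claw": 0.5,"tx": 0.348,"ty": 0.02,"tz": 0.427,"roll": -0.067},
    {"claw": 0.5,"tx": 0.348,"ty": 0.02,"tz": 0.427,"roll": -0.067},
    {"claw": 0.0,"tx": 0.348,"ty": 0.02,"tz": 0.427,"roll": -0.067},
    {"claw": 0.0,"tx": 0.348,"ty": 0.02,"tz": 0.427,"roll": -0.067},
    {"claw": 0.0,"tx": 0.348,"ty": 0.02,"tz": 0.427,"roll": -0.067},
    {"claw": 0.0,"tx": 0.348,"ty": 0.02,"tz": 0.427,"roll": -0.067},
    {"claw": 0.0,"tx": 0.348,"ty": 0.02,"tz": 0.427,"roll": -0.067},
    {"claw": 0.0,"tx": 0.348,"ty": 0.02,"tz": 0.427,"roll": -0.067},
    {"claw": 0.0,"tx": 0.348,"ty": 0.02,"tz": 0.427,"roll": -0.067}
  ]
}}

```text
time_s: 20.62
position: [0.4604, 0.201, 0.0338]
eef_rot: [0.602, 0.799, -0.0, -0.0]
force: [-3.3, -0.2, 5.4]
grip_width: 0.0099
finger_force: 45.0
```

>>> {"fn": "move_arm", "kwargs": {
  "rows": [
    {"claw": 0,"tx": 0,"ty": 0,"tz": -0.02,"roll": 0},
    {"claw": 0,"tx": 0,"ty": 0,"tz": -0.06,"roll": 0},
    {"claw": 0,"tx": 0,"ty": 0,"tz": -0.14,"roll": 0},
    {"claw": 0,"tx": 0,"ty": 0,"tz": -0.22,"roll": 0},
    {"claw": 0,"tx": 0,"ty": 0,"tz": -0.3,"roll": 0},
    {"claw": 0,"tx": 0,"ty": 0,"tz": -0.34,"roll": 0},
    {"claw": 0,"tx": 0,"ty": 0,"tz": -0.34,"roll": 0},
    {"claw": 0,"tx": 0,"ty": 0,"tz": -0.34,"roll": 0}
  ]
}}

```text
time_s: 21.62
position: [0.4592, 0.2006, 0.2017]
eef_rot: [0.602, 0.799, -0.001, -0.001]
force: [0.2, -0.1, -6.4]
grip_width: 0.0099
finger_force: 45.0
```

```bash
python3 - <<'E'
from h import *
s=manip.read_state(); print(s['time_s'],s['position'],s['eef_rot'],s['grip_width'],s['force'],s['ft_torque'])
p,im,d=cam('wrist'); np.savez('w9.npz',im=im,d=d,xyz=p['xyz'],att=p['attitude'],s=s['position'],e=s['eef_rot']); 
cv2.imwrite('pics/w9.png',im[...,::-1])
E
```

```text
21.625 [0.45921823 0.20063717 0.2017457 ] [ 0.60192308  0.79855274 -0.00115841 -0.0008858 ] 0.009939059063820746 [ 0.17229012 -0.10132131 -6.43206246] [-0.09834517 -0.01599389 -0.01025312]
```

View pics/w9.png

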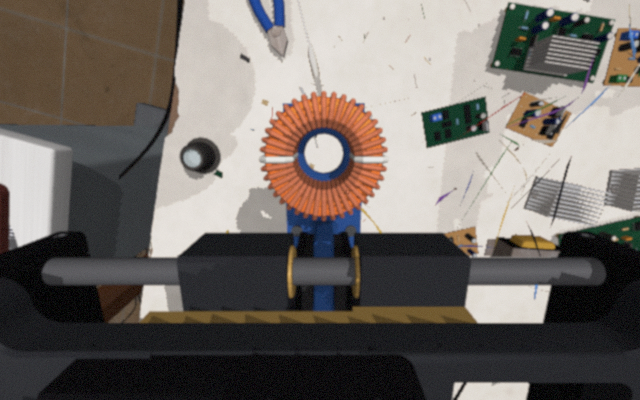

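Wrist view: carrier held, ring centre and through hole at (323,154), symmetric about the rib. I'll measure its tilt and the hole position in the tool frame numerically.

```bash
cat >> h.py <<'E'
def ring(p,im,d,pos,quat):
    I=im.astype(int); P=cloud(p,d); Rt=R.from_quat(quat).as_matrix(); T=(P-pos)@Rt
    o=(I[...,0]-I[...,2]>40)&(T[...,0]>.02)&(T[...,0]<.09)&(abs(T[...,1])<.04)&(abs(T[...,2])<.006); o[232:]=0
    W=P[o]; A=np.c_[W[:,:2]-W[:,:2].mean(0),np.ones(len(W))]
    k=np.linalg.lstsq(A,W[:,2],rcond=None)[0]
    r=abs(A@k-W[:,2])<.002; k=np.linalg.lstsq(A[r],W[r,2],rcond=None)[0]
    ax=Rt[:2,0]; ay=Rt[:2,1]
    print('ring px',o.sum(),'top z',k[2],'slope deg along tool x,y',np.degrees([k[:2]@ax,k[:2]@ay]))
    cs,_=cv2.findContours(cv2.morphologyEx(o.astype(np.uint8),cv2.MORPH_CLOSE,np.ones((9,9))),cv2.RETR_EXTERNAL,cv2.CHAIN_APPROX_NONE)
    c=max(cs,key=cv2.contourArea)[:,0]
    zt=pos[2]
    def fit(c,z):
        X=np.array([(ray(p,u,v,z)-pos)@Rt for u,v in c])[:,:2].astype(np.float32); return cv2.minEnclosingCircle(X),cv2.fitEllipse(X)
    print('outer',fit(c,pos[2]-.012))
    h=(T[...,0]>.03)&(T[...,0]<.08)&(abs(T[...,1])<.02)
    far=(P[...,2]<pos[2]-.06)&(d>0); m=np.zeros(d.shape,np.uint8); cv2.drawContours(m,[c[:,None]],-1,1,-1)
    hm=(far&(m>0)).astype(np.uint8); cs,_=cv2.findContours(hm,cv2.RETR_EXTERNAL,cv2.CHAIN_APPROX_NONE)
    if cs:
        h=max(cs,key=cv2.contourArea)[:,0]; print('hole px',hm.sum(),'at underside',fit(h,pos[2]-.034))
E
python3 - <<'E'
from h import *
z=np.load('w9.npz'); p=manip.camera_params('wrist'); p['xyz']=z['xyz'];p['attitude']=z['att']
ring(p,z['im'],z['d'],z['s'],z['e'])
im=z['im'].astype(int); 
m=(im.min(-1)>200); m[:130]=0;m[180:]=0;m[:,:295]=0;m[:,350:]=0
v,u=np.nonzero(m); print('bright hole centroid',u.mean(),v.mean(),len(u))
E
```

```text
ring px 8745 top z 0.20320862953552546 slope deg along tool x,y [-0.16530924 -0.16071596]
outer (((0.05385209992527962, 0.0011886594584211707), 0.03233782574534416), ((0.05401986092329025, 0.0009614709997549653), (0.061847984790802, 0.06308193504810333), 87.73564910888672))
hole px 1406 at underside (((0.05490269884467125, 0.0009356115479022264), 0.01099382620304823), ((0.05485661327838898, 0.0009685104014351964), (0.02123935893177986, 0.02136104740202427), 1.0572746992111206))
bright hole centroid 323.7087967644085 152.8139534883721 989
```

Carrier is level (0.2°) and the hole is at tool (54.5, 0.9) mm, where 0.9 is the known lateral camera bias. Now carry it above the posts.

>>> {"fn": "move_arm", "kwargs": {
  "rows": [
    {"claw": 0,"tx": -0.03,"ty": -0.003,"tz": 0,"roll": 0.03},
    {"claw": 0,"tx": -0.08,"ty": -0.008,"tz": 0,"roll": 0.09},
    {"claw": 0,"tx": -0.15,"ty": -0.016,"tz": 0,"roll": 0.16},
    {"claw": 0,"tx": -0.23,"ty": -0.026,"tz": 0,"roll": 0.24},
    {"claw": 0,"tx": -0.31,"ty": -0.036,"tz": 0,"roll": 0.32},
    {"claw": 0,"tx": -0.39,"ty": -0.046,"tz": 0,"roll": 0.4},
    {"claw": 0,"tx": -0.47,"ty": -0.056,"tz": 0,"roll": 0.48},
    {"claw": 0,"tx": -0.55,"ty": -0.066,"tz": 0,"roll": 0.56},
    {"claw": 0,"tx": -0.63,"ty": -0.075,"tz": 0,"roll": 0.64},
    {"claw": 0,"tx": -0.71,"ty": -0.084,"tz": 0,"roll": 0.72},
    {"claw": 0,"tx": -0.79,"ty": -0.093,"tz": 0,"roll": 0.8},
    {"claw": 0,"tx": -0.86,"ty": -0.101,"tz": 0,"roll": 0.88},
    {"claw": 0,"tx": -0.92,"ty": -0.108,"tz": 0,"roll": 0.94},
    {"claw": 0,"tx": -0.97,"ty": -0.114,"tz": 0,"roll": 0.98},
    {"claw": 0,"tx": -0.997,"ty": -0.117,"tz": 0,"roll": 1.0},
    {"claw": 0,"tx": -0.997,"ty": -0.117,"tz": 0,"roll": 1.0},
    {"claw": 0,"tx": -0.997,"ty": -0.117,"tz": 0,"roll": 1.0}
  ]
}}

```text
time_s: 23.8
position: [0.5411, -0.2935, 0.203]
eef_rot: [0.862, 0.508, -0.0, -0.001]
force: [0.2, 0.3, -6.4]
grip_width: 0.0096
finger_force: 45.0
```

>>> {"fn": "move_arm", "kwargs": {
  "rows": [
    {"claw": 0,"tx": 0,"ty": 0,"tz": 0.03,"roll": 0.04},
    {"claw": 0,"tx": 0,"ty": 0,"tz": 0.08,"roll": 0.076},
    {"claw": 0,"tx": 0,"ty": 0,"tz": 0.12,"roll": 0.076},
    {"claw": 0,"tx": 0,"ty": 0,"tz": 0.13,"roll": 0.076},
    {"claw": 0,"tx": 0,"ty": 0,"tz": 0.13,"roll": 0.076},
    {"claw": 0,"tx": 0,"ty": 0,"tz": 0.13,"roll": 0.076}
  ]
}}

```text
time_s: 24.55
position: [0.5421, -0.2948, 0.1397]
eef_rot: [0.876, 0.482, 0.0, 0.001]
force: [0.1, -0.6, -5.5]
grip_width: 0.0095
finger_force: 45.0
```

```bash
cat > chk.py <<'E'
from h import *
import sys
s=manip.read_state(); print(s['time_s'],s['position'],s['eef_rot'],s['grip_width'],s['force'],s['ft_torque'])
p,im,d=cam('wrist'); np.savez(sys.argv[1],im=im,d=d,xyz=p['xyz'],att=p['attitude'],s=s['position'],e=s['eef_rot'])
ring(p,im,d,s['position'],s['eef_rot'])
P=cloud(p,d); T=(P-s['position'])@R.from_quat(s['eef_rot']).as_matrix()
# post tip seen through the hole
m=(abs(T[...,0]-.054)<.02)&(abs(T[...,1])<.012)&(P[...,2]>.055)&(P[...,2]<.071)&(np.arange(400)[:,None]<232)
if m.any(): print('tip px',m.sum(),P[m].mean(0),'tool',T[m].mean(0),T[m].min(0),T[m].max(0))
E
python3 chk.py w10
```

```text
24.55 [ 0.54212994 -0.29482083  0.13971281] [8.76430213e-01 4.81527821e-01 4.31880643e-04 9.23045900e-04] 0.009507452186565672 [ 0.13122947 -0.64072694 -5.48261883] [-0.09744969  0.0627399  -0.02526399]
ring px 8647 top z 0.14115965067690972 slope deg along tool x,y [-0.11245034  0.10843788]
outer (((0.054720304906368256, 0.0009690587176010013), 0.0322396419942379), ((0.05499745532870293, 0.0009884408209472895), (0.061717163771390915, 0.06280934810638428), 92.39374542236328))
hole px 1398 at underside (((0.05574856325984001, 0.0010498518822714686), 0.011002660728991032), ((0.05572795495390892, 0.0010613821214064956), (0.021260617300868034, 0.021322662010788918), 169.03048706054688))
tip px 357 [ 0.57048841 -0.24809539  0.06197061] tool [ 0.0546565  -0.00127914  0.07773255] [ 0.04668837 -0.008781    0.0725259 ] [0.06194333 0.00596144 0.08357112]
```

>>> {"fn": "move_arm", "kwargs": {
  "rows": [
    {"claw": 0,"tx": -0.0014,"ty": -0.0036,"tz": 0.02,"roll": 0},
    {"claw": 0,"tx": -0.0014,"ty": -0.0036,"tz": 0.045,"roll": 0},
    {"claw": 0,"tx": -0.0014,"ty": -0.0036,"tz": 0.056,"roll": 0},
    {"claw": 0,"tx": -0.0014,"ty": -0.0036,"tz": 0.056,"roll": 0},
    {"claw": 0,"tx": -0.0014,"ty": -0.0036,"tz": 0.056,"roll": 0}
  ]
}}

```text
time_s: 25.22
position: [0.5397, -0.2941, 0.1108]
eef_rot: [0.876, 0.481, 0.0, 0.0]
force: [-0.4, 0.1, -5.6]
grip_width: 0.0096
finger_force: 45.0
```

```bash
sed -i 's/>.055)&(P/>.0625)\&(P/' chk.py; python3 chk.py w11; python3 - <<'E'
from h import *
# thin end: any view of narrow hole / thin post from side & top
for n in ['side','top']:
    p,im,d=cam(n); np.savez(n+'11.npz',im=im,d=d); P=cloud(p,d); I=im.astype(int)
    b=(I[...,2]-I[...,0]>30)&(P[...,2]>.06)&(P[...,2]<.13); print(n,b.sum(),P[b].mean(0) if b.any() else '')
E
```

```text
25.225 [ 0.53974762 -0.29414362  0.11076272] [8.76448161e-01 4.81496174e-01 1.07001905e-04 2.09621503e-04] 0.00955544083814849 [-0.39274455  0.09418441 -5.59674557] [-0.11989668  0.11869492 -0.00506287]
ring px 8657 top z 0.11217938474212495 slope deg along tool x,y [-0.07990311  0.06872686]
outer (((0.05473159998655319, 0.0009414838277734816), 0.032230764627456665), ((0.0549822673201561, 0.000973509915638715), (0.061730947345495224, 0.06285980343818665), 91.48519134521484))
hole px 925 at underside (((0.05575782433152199, 0.0010295131942257285), 0.011000415310263634), ((0.05574996396899223, 0.0010406672954559326), (0.02121855318546295, 0.02135014906525612), 153.56497192382812))
tip px 218 [ 0.57034766 -0.24823822  0.064949  ] tool [0.0551569  0.00118516 0.04581349] [ 0.04977502 -0.00354477  0.04369041] [0.06020461 0.00638958 0.04822535]
side 36 [0.55547643 0.00380791 0.0779588 ]
top 158 [ 0.48962824 -0.36579233  0.08507   ]
```

>>> {"fn": "move_arm", "kwargs": {
  "rows": [
    {"claw": 0,"tx": 0,"ty": 0,"tz": 0.01,"roll": 0},
    {"claw": 0,"tx": 0,"ty": 0,"tz": 0.02,"roll": 0},
    {"claw": 0,"tx": 0,"ty": 0,"tz": 0.03,"roll": 0},
    {"claw": 0,"tx": 0,"ty": 0,"tz": 0.036,"roll": 0},
    {"claw": 0,"tx": 0,"ty": 0,"tz": 0.036,"roll": 0},
    {"claw": 0,"tx": 0,"ty": 0,"tz": 0.036,"roll": 0}
  ]
}}

```text
time_s: 26.12
position: [0.5397, -0.2941, 0.0927]
eef_rot: [0.876, 0.481, 0.0, 0.0]
force: [0.3, -0.2, -6.9]
grip_width: 0.0096
finger_force: 45.0
```

```bash
python3 chk.py w12; python3 - <<'E'
from h import *
p,im,d=cam('top'); np.savez('top12.npz',im=im,d=d); P=cloud(p,d); I=im.astype(int)
u0,u1,v0,v1=390,424,206,236
print((P[v0:v1:2,u0:u1:2,2]*1000).round().astype(int)); print((I[v0:v1:2,u0:u1:2,2]-I[v0:v1:2,u0:u1:2,0]))
E
```

```text
26.125 [ 0.53965511 -0.29407697  0.09269403] [8.76453304e-01 4.81486849e-01 7.33559083e-05 1.22044277e-04] 0.009583743594223528 [ 0.27626389 -0.20738577 -6.93936817] [-0.08196069  0.12059651 -0.02993887]
ring px 8653 top z 0.0941327419806253 slope deg along tool x,y [-0.17235782  0.04456638]
outer (((0.05476322025060654, 0.0010312383528798819), 0.03222436085343361), ((0.054958194494247437, 0.0009602729696780443), (0.06169616058468819, 0.06290962547063828), 91.31568145751953))
hole px 369 at underside (((0.05547812953591347, 0.003953348379582167), 0.008441619575023651), ((0.05535033345222473, 0.00012307008728384972), (0.017344459891319275, 0.020247045904397964), 172.79190063476562))
tip px 1023 [ 0.56862425 -0.24799401  0.06419898] tool [ 0.0544311  -0.00027428  0.02849557] [ 0.04066131 -0.0119983   0.0216964 ] [0.07026331 0.01197564 0.03018873]
[[ 239  101   99   66   60  402  433  465  491  499  496  493  494   -3
    -1    0    0]
 [  85   96  104  100   70  425  456  484  500  499  499  498  492    6
     1    0   -2]
 [  65   72   78   65  416  445  476  501  503  502  499  497  
[... 1473 characters left out ...]
-29 -23 -21 -28 -44 -36 -34 -47  12  44  43  20   7 -11 -10]
 [-46 -42 -23 -22 -20 -46 -45  -4 -46 -37  23  40  41  13  38 -11 -10]
 [-44 -45 -49 -22 -37 -44 -30 -39 -47  -5  28  42  42  44  -7 -10 -11]
 [-44 -44 -43 -32 -46 -44  -9 -45 -32  49  43  41  42  15 -12 -11  -9]
 [-43 -41 -30 -42 -44 -17 -47 -47  47  42  46  42  42 -17 -10  -9 -11]
 [-31 -31 -27 -47 -38 -20 -46 -12  11  37  -1  41  -2 -12 -11 -10 -11]
 [-30 -18 -52 -52  -3 -50 -49   8   3   2  16  36 -14 -11 -10  -9 -10]
 [-24 -46 -52 -35 -45 -52   7   4   2   5   5 -13 -11 -11  -9  -9 -10]
 [-29 -54 -54 -24 -52 -36  11   8   9   5  -9  -9  -9 -10 -10 -10 -10]
 [-58 -56  -2 -56 -55  14  10  10   9   7 -14 -10 -10 -10 -11 -10 -10]]
```

>>> {"fn": "move_arm", "kwargs": {
  "rows": [
    {"claw": 0,"tx": 0,"ty": 0,"tz": 0.008,"roll": 0},
    {"claw": 0,"tx": 0,"ty": 0,"tz": 0.016,"roll": 0},
    {"claw": 0,"tx": 0,"ty": 0,"tz": 0.022,"roll": 0},
    {"claw": 0,"tx": 0,"ty": 0,"tz": 0.022,"roll": 0},
    {"claw": 0,"tx": 0,"ty": 0,"tz": 0.022,"roll": 0},
    {"claw": 0,"tx": 0,"ty": 0,"tz": 0.022,"roll": 0}
  ]
}}

```text
time_s: 26.98
position: [0.5397, -0.2941, 0.0818]
eef_rot: [0.876, 0.481, 0.0, 0.0]
force: [-0.3, -0.3, -5.9]
grip_width: 0.0093
finger_force: 45.0
```

```bash
sed -i 's/>.0625)&(P/>.055)\&(P/; s/abs(T\[...,1\])<.012/abs(T[...,1])<.006/; s/-.054)<.02/-.054)<.009/' chk.py; python3 chk.py w13; python3 - <<'E'
from h import *
p,im,d=cam('top'); np.savez('top13.npz',im=im,d=d); P=cloud(p,d); I=im.astype(int)
b=(I[...,2]-I[...,0]>25)&(P[...,2]>.035)&(P[...,2]<.08); b[:206]=0;b[240:]=0;b[:,:386]=0;b[:,424:]=0
print(b.sum(), np.median(P[b][:,2]))
# grey (post) pixels inside blue end
cs,_=cv2.findContours(b.astype(np.uint8),cv2.RETR_EXTERNAL,cv2.CHAIN_APPROX_NONE); c=max(cs,key=cv2.contourArea); h=cv2.convexHull(c)
m=np.zeros(b.shape,np.uint8); cv2.drawContours(m,[h],-1,1,-1); m=cv2.erode(m,np.ones((3,3)))
g=(m>0)&~b&(P[...,2]<.12); v,u=np.nonzero(g); print(len(u),u.mean() if len(u) else 0,v.mean() if len(u) else 0, list(zip(u,v,(P[g][:,2]*1000).round().astype(int),I[g].mean(1).astype(int)))[:30])
X=np.array([ray(p,a,b_,.053)[:2] for a,b_ in h[:,0]],np.float32); print(cv2.minAreaRect(X)); print('thin post ray',ray(p,407.8,219.2,.06))
E
```

```text
26.975 [ 0.53965565 -0.29409137  0.08175643] [8.76449336e-01 4.81494056e-01 7.87420544e-05 1.68833764e-04] 0.00932297793604695 [-0.28934213 -0.32296581 -5.93939791] [-0.10296345  0.04182798 -0.02082515]
ring px 8649 top z 0.08317372806192652 slope deg along tool x,y [-0.14289309  0.04363691]
outer (((0.05474298819899559, 0.001001026015728712), 0.03224156051874161), ((0.05500083044171333, 0.0009824101580306888), (0.061712365597486496, 0.06281136721372604), 90.2011489868164))
hole px 330 at underside (((0.0569477453827858, 0.006289491429924965), 0.006843935698270798), ((0.13963323831558228, 0.17238205671310425), (0.07272899150848389, 0.3637813925743103), 0.0))
tip px 554 [ 0.56978524 -0.24742486  0.06240361] tool [0.05554679 0.00039398 0.0193516 ] [ 0.0472839  -0.00572368  0.01476472] [0.06252261 0.00574797 0.02657039]
125 0.05312990629866343
9 410.8888888888889 221.11111111111111 [(np.int64(414), np.int64(217), np.int64(50), np.int64(37)), (np.int64(414), np.int64(218), np.int64(56), np.int64(32)), (np.int64(415), np.int64(218), np.int64(53), np.int64(35)), (np.int64(409), np.int64(219), np.int64(65), np.int64(64)), (np.int64(409), np.int64(220), np.int64(57), np.int64(35)), (np.int64(408), np.int64(221), np.int64(40), np.int64(26)), (np.int64(410), np.int64(225), np.int64(57), np.int64(39)), (np.int64(409), np.int64(226), np.int64(54), np.int64(32)), (np.int64(410), np.int64(226), np.int64(53), np.int64(35))]
((0.46625012159347534, -0.4106003940105438), (0.02471816912293434, 0.04243171960115433), 58.5262336730957)
thin post ray [ 0.47248314 -0.39920719  0.06      ]
```

```bash
python3 -c "
from plant import manip
s=manip.read_state(); print(s['position'],s['force'],s['finger_force']); print(manip.finish_job())"
```

```text
[ 0.53962034 -0.29408314  0.08170801] [-0.10081484  0.49376309 -6.50461605] 44.999725772067904
the job is handed in; nothing more can be done
None
```

Job handed in at about 27 s: both sleeves are down on their posts, and the carrier is held level (within about 0.2°) with both posts through its holes, hanging free about 1 cm above the sleeves; the brass sleeve's seating rests on its release height and the black one's on a light contact force, as neither could be viewed directly.

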